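Shut and latch the piston's compartment

ROBOT

A 6-joint arm with a two-finger parallel gripper is mounted at the origin on a cart in front of the work surface, level with it; the furniture and walls round the work are solid. World frame = base frame: x ahead of the robot, y to its left, z up, the work surface at z = 0. Lengths are in mm, angles in rad, forces in N, time in s.
With the tool pointing down it reaches from about 400 to 925 mm from the base axis. Payload 12.5 kg.
Tool frame: the origin (TCP) lies on the centre line of the jaws, within the pads' length; the fingertips stand 14 mm ahead of it and the grasp point (between the pads) lies 5 mm behind it; z points along the fingers, x is the direction in which the jaws open and shut, and the axes are right-handed (so a half turn about z gives the same grasp; the last joint's range is limited). The gripper opens to 95 mm and grips with 3 to 60 N. Pads are 20 mm wide; open, the fingers measure 119 mm over their backs; the gripper's body (75 mm by 180 mm) begins 59 mm behind the grasp point.
Start: joints at [-0.106, 0.491, 1.559, -0, 1.092, -0.106], TCP at [625.016, 0.021, 228.661] pointing down, gripper open.
Joint ranges: [-3.1, 3.1], [-0.84, 2.19], [0.05, 2.79], [-1.13, 4.28], [0.06, 2.93], [-2.69, 2.69]. Speed limits (rad/s): [2.22, 2.22, 2.79, 3.14, 3.14, 3.14].

INTERFACE

Orientations are given as [roll, pitch, yaw] about the fixed x, y, z axes, in that order (R = Rz(yaw) Ry(pitch) Rx(roll)).
In Python, from cell import state, read_camera, job_done gives the robot as it stands.
- The arm moves only by the shell command python3 -m handwheel 'ROWS'. ROWS is JSON, a list of rows, each an object of numbers: "hand": the finger opening in m, from 0 to 0.0951; "x", "y", "z": the shift along the world's x, y, z in m; "spin": the turn about the world's z in units of 5 degrees (1.0 is 5 degrees). In form: [{"hand": .., "x": .., "y": .., "z": .., "spin": ..}, ...]. A call has 1 to 20 rows; each row is the pose to reach, as a shift and turn from the pose commanded when the call began; what a row does not reach only later rows make up. A row lasts 1/12 s, in which the tool goes at most 41.7 mm and 7.16 degrees, less where a joint would pass 70% of its speed; a pose out of reach is approached as far as the arm can. A call with a gripper value outside its range is refused whole. The fingers move at their own pace and stop on an object; the grip force is fixed at half the most. Time passes only in rows, so rows that repeat a pose let the fingers close. It gives the time, the measured TCP pose, the force and the opening at its end, in the units of the state.
- state(): the state, without advancing time (a new reading comes with each control period).
- read_camera(name): name is "scene" or "side" or "wrist"; returns a dict with "img" (480x640x3 uint8, red, green, blue), "fx", "fy", "cx", "cy" (pixels), "D" ([k1, k2, p1, p2, k3] as OpenCV has them; the pictures are not rectified), "T" (4x4, takes a point from camera to world coordinates). Camera axes: x right, y down, z forward; pixel columns grow to the right and rows downward; lengths in mm; the calibration is good to about 2 mm. A picture is of the moment at which its call begins. There is no depth.
- job_done(): hands the job in, once; it reports no verdict.
The state is a dict: "t": time; "joints": joint angles; "qvel": joint speeds; "tau": joint torques, N m; "eef_pos": TCP position; "tcp_rot": TCP orientation; "ft_force": force on the tool from outside, world axes, zero at the start; "moment": the same for the moment, N m; "opening": opening from 0.0 (shut) to 1.0 (fully open).
Only numpy, scipy, OpenCV 4.12 (cv2) and the standard library are available. Lean on these libraries where they do the work, as an engineer would, in place of code of your own. Each camera call takes 0.05 s, during which the arm holds its last target. There are 200 camera calls.

TASK

One compartment of the blue parts case holds the piston and is ready to put away: with the fingertips, gently push its sliding cover fully shut, then push the red latch all the way across behind that cover so that it cannot slide back. Only push, do not grasp or lift anything; leave the other compartment open as it is, and do not disturb the parts in the case or the things on the bench.

Things in the scene. Friction and masses are not known exactly. Their poses are not given: they have to be found in the camera images.
- kit_case: fixed blue parts case, mm: near deck x=-125..0 (top z=66), then two open compartments x=6..99 (left y=6..98, right y=-98..-6, floor z=8); walls and the divider along y=0 (12 thick) rise to z=76. Origin: on the bench, mid-width, where the deck ends. x: along the slides from deck to compartments (roughly away from the robot), y: to the left compartment, z up
- cover_left (a joint): opening in m of the left compartment's aluminium sliding cover: 0 fully shut (against its stop), 0.09 fully open (drawn back over the deck, towards -x of the case). Stays where it is left; needs about 2 N to slide, a little more when fast
- cover_right (a joint): the same for the right compartment's cover
- left_pull (a point): top middle of the near face (towards the case's -x) of the left cover's upright black pull: a plate 8 mm thick along the case's x, 44 wide along y, z=71 to 106 above the bench. Pushing this face to the case's +x shuts the cover. Cover shut: this point is at x=4, y=52 mm of the case
- right_pull (a point): the same for the right cover; with the cover shut at x=4, y=-52 mm of the case
- latch (a joint): angle in rad of the red turn-latch on the divider, which serves both covers. Near 0: parked, pointing along the divider to the case's -x. +1.571 (stop): across the left side, pointing to the case's +y, just behind the shut left cover's pull; -1.571 (stop): the same to the right, -y. Stays where it is left; turns with 1 to 2 N at its peg
- latch_peg (a point): top centre of the latch's red upright peg, 12 mm dia, z=84 to 109 above the bench (the flat arm below it tops out at z=84). The peg is 34 mm from the latch's vertical pivot, which is at x=-5, y=0 mm of the case; the 12 mm wide arm goes on 16 mm past the peg
- piston_1: grey piston standing in one compartment of the case (left or right), 66x63x54 mm, origin at the centre of its underside
- gear_1: spur gear lying in the other compartment, 68 mm dia x 18 mm, origin at the centre of its underside
- piston_2: a second piston, standing on the bench outside the case, 66x63x54 mm, origin at the centre of its underside; leave alone
- valve_spring: upright coil spring, 28 dia x 42 mm, origin at the centre of its underside; leave alone
- pliers_red: red-handled pliers lying flat, 56x167x12 mm, origin at the centre of its underside; leave alone
- bearing: ball bearing lying flat, 47 dia x 14 mm, origin at the centre of its underside; leave alone
- grease_can: small black can of grease, 80x86x62 mm, origin at the centre of its underside; leave alone
Mind the look-alikes: they are no part of the job. Leave any purple or turquoise look-alike of the piston_1 alone.

How it is judged (in metres and radians):
On the way, in this order (a step that is already met when the one before it is completed fails the run):
1. the cover over the piston is pushed fully shut (((y of piston_1 in the frame of kit_case above 0 m and value of joint cover_left below 0.004 m) or (y of piston_1 in the frame of kit_case below 0 m and value of joint cover_right below 0.004 m))), for 0.2 s.
2. the latch is swung across behind that cover (((y of piston_1 in the frame of kit_case above 0 m and value of joint cover_left below 0.004 m and value of joint latch above 1.4 rad) or (y of piston_1 in the frame of kit_case below 0 m and value of joint cover_right below 0.004 m and value of joint latch below -1.4 rad))), for 0.2 s.
At the end, for the whole second after the job is handed in: The cover of the piston's compartment is within 4 mm of fully shut, the latch is turned at least 1.4 rad to that side, the other cover is within 15 mm of where it stood, and the piston, the gear and the bystanders are within 20 mm of where they stood (((y of piston_1 in the frame of kit_case above 0 m and value of joint cover_left below 0.004 m and value of joint latch above 1.4 rad and distance of right_pull from where it was at the start of the episode below 0.015 m) or (y of piston_1 in the frame of kit_case below 0 m and value of joint cover_right below 0.004 m and value of joint latch below -1.4 rad and distance of left_pull from where it was at the start of the episode below 0.015 m)) and distance of each of piston_1, gear_1, piston_2, valve_spring, pliers_red, bearing, grease_can from where it was at the start of the episode below 0.02 m); the robot touches nothing.
It fails at once if a part in the case or a bystander on the bench was moved, lifted or carried (over 20 mm) (distance of any of piston_1, gear_1, piston_2, valve_spring, pliers_red, bearing, grease_can from where it was at the start of the episode above 0.02 m).
It fails at once if the cover of the gear's compartment was moved (over 15 mm) ((y of piston_1 in the frame of kit_case above 0 m and distance of right_pull from where it was at the start of the episode above 0.015 m) or (y of piston_1 in the frame of kit_case below 0 m and distance of left_pull from where it was at the start of the episode above 0.015 m)).
It fails at once if the latch was turned across the wrong side ((y of piston_1 in the frame of kit_case above 0 m and value of joint latch below -0.6 rad) or (y of piston_1 in the frame of kit_case below 0 m and value of joint latch above 0.6 rad)).
It fails at once if the latch was turned across before the piston's cover was shut ((y of piston_1 in the frame of kit_case above 0 m and value of joint cover_left above 0.015 m and value of joint latch above 0.8 rad) or (y of piston_1 in the frame of kit_case below 0 m and value of joint cover_right above 0.015 m and value of joint latch below -0.8 rad)).
It fails at once if the case, a cover or the latch was squeezed or shoved hard (over 35 N) (contact force between the fingers and kit_case above 35 N).
It also fails if it takes over 48 s, if anything falls off the work surface, if the arm or the gripper's body presses on something with over 40 N, if the wrist force passes 120 N, or if a joint passes its speed limit or range.

## Working session

There is one attempt and no reset: what is moved stays moved. The work goes in short steps, Python scripts to look and compute and a shell command to move; the robot and the scene stay as the last step left them, time stands still between calls to the robot, and variables do not carry over. Pictures are saved under pics/ and viewed, about 8 in all and at most 12, crops included, and the job is handed in when it is done.

```bash
mkdir -p pics; ls
python3 - <<'E'
from cell import *
import cv2
for n in("scene","side"):
    c=read_camera(n); cv2.imwrite(f"pics/{n}0.png",c["img"][...,::-1]); print(n,c["fx"],c["D"],c["T"])
print(state())
E
```

```text
pics
scene 567.8922401615681 [-0.18280339  0.          0.          0.          0.        ] [[-8.16327595e-01 -3.08044827e-01  4.88587394e-01 -3.50197492e+02]
 [-5.77566179e-01  4.42902142e-01 -6.85751414e-01  1.13790482e+03]
 [-5.15422795e-03 -8.41989357e-01 -5.39469514e-01  1.03647735e+03]
 [ 0.00000000e+00  0.00000000e+00  0.00000000e+00  1.00000000e+00]]
side 529.6318601371734 [-0.05806256  0.          0.          0.          0.        ] [[ 9.99882041e-01 -1.20872788e-02 -9.47635922e-03  5.16842604e+02]
 [ 4.94424151e-04 -5.91334176e-01  8.06426467e-01 -1.34025303e+03]
 [-1.53511966e-02 -8.06336028e-01 -5.91258447e-01  1.00280805e+03]
 [ 0.00000000e+00  0.00000000e+00  0.00000000e+00  1.00000000e+00]]
{'t': 0.1, 'joints': array([-1.05612187e-01,  4.91477023e-01,  1.55941108e+00, -8.16670803e-06,
        1.09171621e+00, -1.05592519e-01]), 'qvel': array([-0.00115884, -0.00344818, -0.00123638,  0.00120089,  0.00124453,
        0.00160928]), 'tau': array([ 2.47082615e-03, -6.13621187e+01, -2.58604574e+01,  6.93451893e-02,
        4.70101309e-02, -2.07912552e-05]), 'eef_pos': array([6.24783107e+02, 3.62189665e-02, 2.28126236e+02]), 'tcp_rot': array([-3.14149323e+00,  1.00678891e-03, -1.58502734e-05]), 'ft_force': array([-0.00702256, -0.26461907, -0.29437555]), 'moment': array([-0.00456145, -0.01193463, -0.00375629]), 'opening': 0.9979313370251334}
```

View pics/scene0.png

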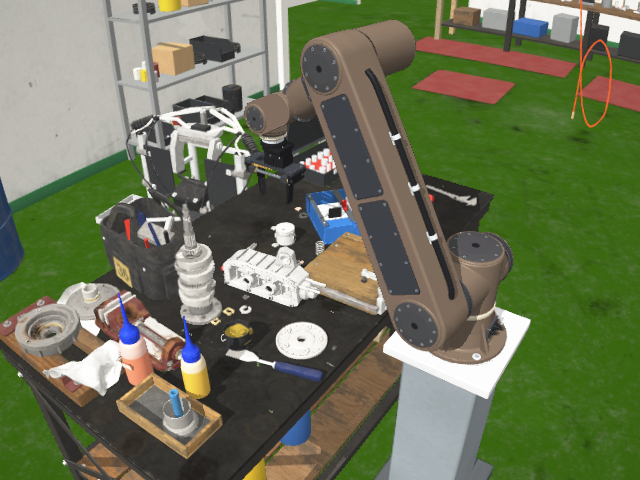

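View pics/side0.png

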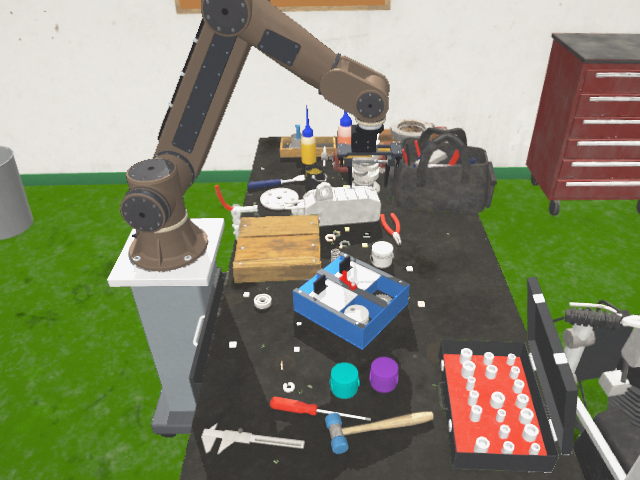

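The side picture shows the blue case at about (350,300), with its pulls at (335,262) and (320,285) and the red latch at (348,278). The grey cylinder at (382,253) is outside the case. The look-alikes are turquoise at (344,380) and purple at (384,374). Next is an enlarged crop and the wrist view.

Run:
```python
from cell import *
import cv2
c=read_camera("side")["img"]; cv2.imwrite("pics/side1.png",cv2.resize(c[235:355,275:435],None,fx=5,fy=5,interpolation=cv2.INTER_CUBIC)[...,::-1])
cv2.imwrite("pics/wrist0.png",read_camera("wrist")["img"][...,::-1])
```

```text
(no output)
```

View pics/side1.png

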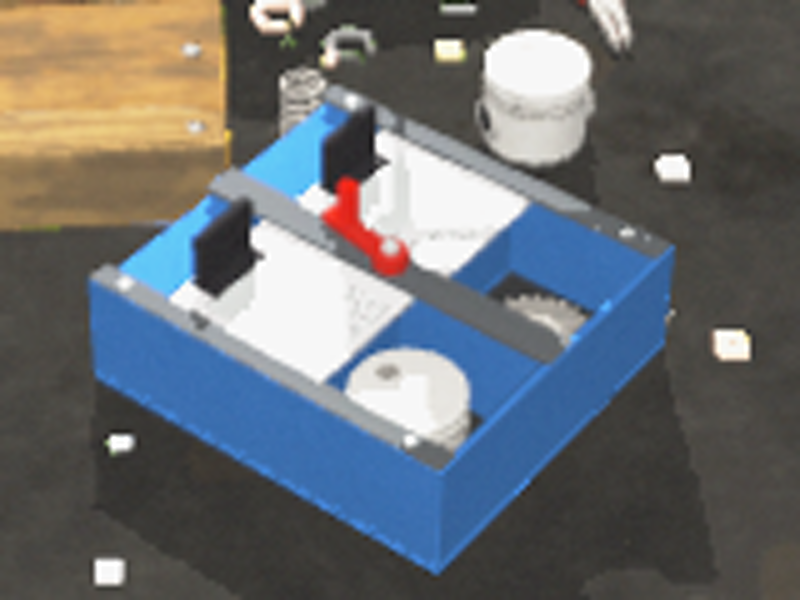

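View pics/wrist0.png

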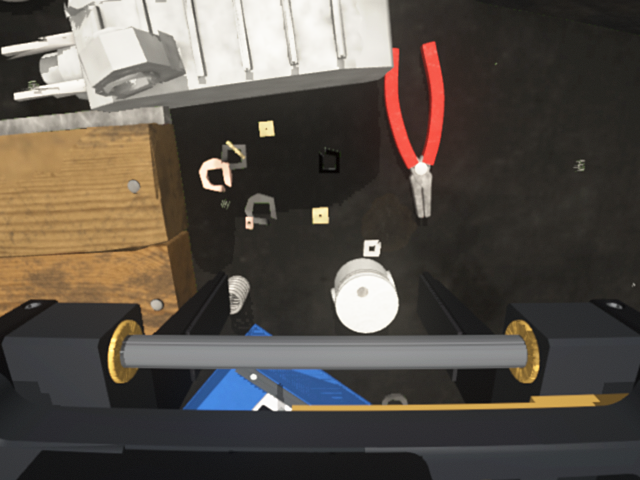

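The close crop shows:
- The grey piston at (408,395), in the compartment nearer the side camera. The gear is at (545,320), in the farther one.
- The divider runs from (225,185) to (560,350), which is the case's +x direction. The nearer compartment is therefore the **right** one, so I push the right pull at (225,235) and turn the latch negative.
- The red peg at (347,185).
- Piston_2 at (537,95) and the spring at (300,95), both outside the case.

Now I fit the case pose.

```bash
cat > h.py <<'E'
import numpy as np, cv2
from cell import *
def ray(c,uv):
    K=np.array([[c["fx"],0,c["cx"]],[0,c["fy"],c["cy"]],[0,0,1.]])
    p=cv2.undistortPoints(np.float64([[uv]]),K,c["D"])[0,0]
    return c["T"][:3,3],c["T"][:3,:3]@[p[0],p[1],1]
def atz(c,uv,z):
    o,d=ray(c,uv); return o+d*(z-o[2])/d[2]
def proj(c,P):
    K=np.array([[c["fx"],0,c["cx"]],[0,c["fy"],c["cy"]],[0,0,1.]])
    W=np.linalg.inv(c["T"]); return cv2.projectPoints(np.float64(P).reshape(-1,3),cv2.Rodrigues(W[:3,:3])[0],W[:3,3],K,c["D"])[0][:,0]
def crop2(u,v,x0=275,y0=235,s=5): return ((u+.5)/s-.5+x0,(v+.5)/s-.5+y0)
def w2c(p,pose):
    x,y,a=pose; d=np.asarray(p)[:2]-[x,y]; return np.array([np.cos(a)*d[0]+np.sin(a)*d[1],-np.sin(a)*d[0]+np.cos(a)*d[1]])
def c2w(p,pose):
    x,y,a=pose; return np.array([x+np.cos(a)*p[0]-np.sin(a)*p[1],y+np.sin(a)*p[0]+np.cos(a)*p[1]])
E
python3 - <<'E'
from h import *
from scipy.optimize import least_squares
c=read_camera("side")
pts=[(440,468,'f',-1,76),(672,248,'f',1,76),(90,277,'n',-1,76),(330,88,'n',1,76),(437,573,'f',-1,0),(97,378,'n',-1,0)]
uv=np.array([crop2(*p[:2]) for p in pts])
def res(q):
    P=[(*c2w(((q[3] if p[2]=='f' else q[4]),p[3]*q[5]),q[:3]),p[4]) for p in pts]
    return (proj(c,P)-uv).ravel()
r=least_squares(res,[570,-250,-.5,105,-125,104]); print(r.x,r.fun.round(1))
pose=r.x[:3]; np.save("pose.npy",pose)
for n,u,v,z in[("divend a",210,185,76),("divend b",236,170,76),("pivot",392,258,84),("pegtop",347,181,109),("rp top a",195,238,106),("rp top b",250,200,106),("lp a",323,145,106),("lp b",375,108,106),("cov edge L",412,300,71),("cov edge R",330,380,71),("piston top",408,372,62)]:
    w=atz(c,crop2(u,v),z); print(n,w.round(0),w2c(w,pose).round(0))
E
```

```text
[ 1.28920953e+03 -8.77721113e+02 -6.82867115e-01 -8.15832782e+02
 -1.04262877e+03  1.02568109e+02] [ 0.2  0.2 -0.6 -0.2  0.1 -0.6  0.1 -0.4 -0.   0.6  0.2  0.2]
divend a [ 477. -227.   76.] [-1040.    -8.]
divend b [ 491. -215.   76.] [-1037.    11.]
pivot [ 574. -298.   84.] [-921.   -2.]
pegtop [ 551. -265.  109.] [-959.    9.]
rp top a [ 472. -306.  106.] [-995.  -72.]
rp top b [ 500. -276.  106.] [-992.  -31.]
lp a [ 539. -231.  106.] [-990.   28.]
lp b [ 568. -199.  106.] [-988.   71.]
cov edge L [ 584. -317.   71.] [-901.  -10.]
cov edge R [ 540. -375.   71.] [-898.  -83.]
piston top [ 580. -361.   62.] [-877.  -47.]
```

Run:
```python
from h import *
p=np.load("pose.npy"); o=c2w((-917,0),p); pose=np.array([*o,p[2]]); np.save("pose.npy",pose); print(pose,np.degrees(p[2]))
s=state()["eef_pos"]; print(s)
for n,q in[("behind pull",(-102,-52)),("contact",(-96,-52)),("shut",(-8,-52)),("peg+y",(-38,36))]:
    w=c2w(q,pose); print(n,w.round(1),(w-s[:2]).round(1))
print("unit x",np.cos(p[2]),np.sin(p[2]))
```

```text
[ 577.83146359 -299.07593186   -0.68286712] -39.125403667573785
[6.24901130e+02 4.81075919e-02 2.28377475e+02]
behind pull [ 465.9 -275.1] [-159.  -275.1]
contact [ 470.5 -278.8] [-154.4 -278.9]
shut [ 538.8 -334.4] [ -86.1 -334.4]
peg+y [ 571.1 -247.2] [ -53.8 -247.2]
unit x 0.7757667032447703 -0.6310198270551731
```

```bash
python3 -m handwheel '[{"hand":0,"x":-0.02,"y":-0.03,"z":0,"spin":-1},{"hand":0,"x":-0.04,"y":-0.06,"z":0,"spin":-2},{"hand":0,"x":-0.06,"y":-0.09,"z":0,"spin":-3},{"hand":0,"x":-0.08,"y":-0.12,"z":0,"spin":-4},{"hand":0,"x":-0.10,"y":-0.15,"z":0,"spin":-5},{"hand":0,"x":-0.12,"y":-0.18,"z":0,"spin":-6},{"hand":0,"x":-0.13,"y":-0.21,"z":0,"spin":-7},{"hand":0,"x":-0.145,"y":-0.24,"z":0,"spin":-7.8},{"hand":0,"x":-0.1605,"y":-0.265,"z":-0.03,"spin":-7.8},{"hand":0,"x":-0.1605,"y":-0.2738,"z":-0.06,"spin":-7.8},{"hand":0,"x":-0.1605,"y":-0.2738,"z":-0.08,"spin":-7.8},{"hand":0,"x":-0.1605,"y":-0.2738,"z":-0.08,"spin":-7.8},{"hand":0,"x":-0.1605,"y":-0.2738,"z":-0.08,"spin":-7.8}]'
python3 - <<'E'
from h import *
s=state();print(s["eef_pos"],s["tcp_rot"],s["opening"],s["ft_force"],w2c(s["eef_pos"],np.load("pose.npy")))
c=read_camera("side")["img"][185:335,265:465]; cv2.imwrite("pics/side2.png",cv2.resize(c,None,fx=4,fy=4,interpolation=cv2.INTER_CUBIC)[...,::-1])
cv2.imwrite("pics/wrist2.png",read_camera("wrist")["img"][...,::-1])
E
```

```text
t: 1.33
eef_pos: [464.3, -273.7, 148.4]
tcp_rot: [3.142, 0.002, -0.681]
ft_force: [0.8, 0.9, 0.6]
opening: 0.144
[ 464.32428508 -273.67282403  148.36176979] [ 3.14156287e+00  1.85131392e-03 -6.80906485e-01] 0.1438043960815567 [0.75377844 0.86393235 0.61383815] [-104.08495437  -51.91839494]
```

View pics/side2.png

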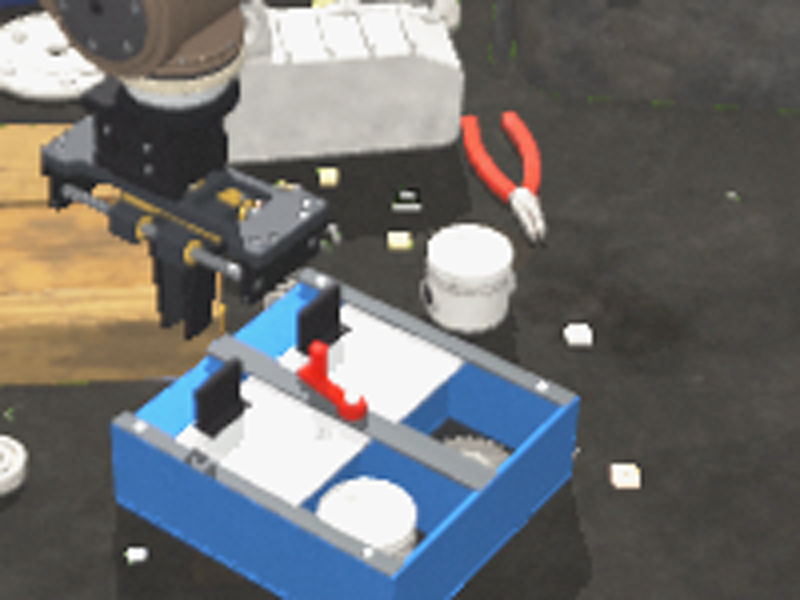

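View pics/wrist2.png

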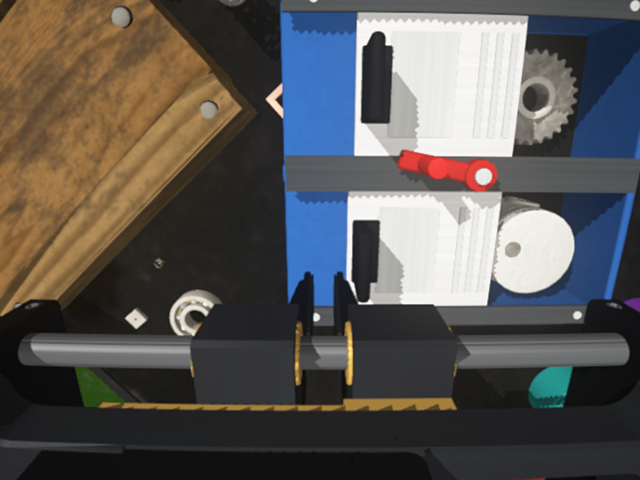

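The wrist view shows the piston at (540,250) in the right compartment and the gear at (540,97) in the left one. The pull is at (365,258) and the latch runs from the pivot (484,177) to the peg (438,167). I cross-check these against the side-camera estimate.

Run:
```python
from h import *
c=read_camera("wrist"); pose=np.load("pose.npy"); 
for n,u,v,z in[("pivot",484,177,84),("peg",437,167,109),("rp near top",354,222,106),("rp near bot",355,298,106),("lp near top",362,35,106),("lp bot",362,122,106),("div end top",286,157,76),("div end bot",286,190,76),("bench wall front",287,300,76),("cover edge",488,304,71)]:
    print(n,w2c(atz(c,(u,v),z),pose).round(1))
s=state();print(s["opening"])
im=cv2.resize(c["img"][140:320,300:540],None,fx=3,fy=3); cv2.imwrite("pics/w3.png",im[...,::-1])
```

```text
pivot [-7.5  1.3]
peg [-44.4   9.2]
rp near top [-87.6 -21.7]
rp near bot [-85.8 -68.2]
lp near top [-85.9  73.6]
lp bot [-84.7  32. ]
div end top [-127.7   12. ]
div end bot [-128.2   -8.4]
bench wall front [-129.5  -84. ]
cover edge [ 12.3 -89.6]
0.03316304433425607
```

View pics/w3.png

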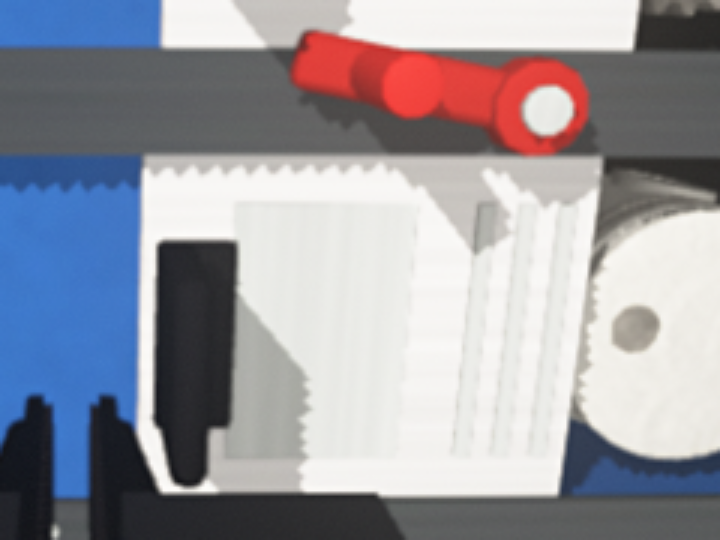

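```bash
python3 -m handwheel '[{"hand":0,"x":0,"y":0,"z":-0.025,"spin":0},{"hand":0,"x":0,"y":0,"z":-0.045,"spin":0},{"hand":0,"x":0,"y":0,"z":-0.054,"spin":0},{"hand":0,"x":0,"y":0,"z":-0.054,"spin":0},{"hand":0,"x":0.0023,"y":-0.0019,"z":-0.054,"spin":0},{"hand":0,"x":0.0047,"y":-0.0038,"z":-0.054,"spin":0},{"hand":0,"x":0.0070,"y":-0.0057,"z":-0.054,"spin":0},{"hand":0,"x":0.0093,"y":-0.0076,"z":-0.054,"spin":0}]'
python3 - <<'E'
from h import *
s=state();print(s["ft_force"],w2c(s["eef_pos"],np.load("pose.npy")),s["opening"])
E
```

```text
t: 2.15
eef_pos: [474.4, -281.8, 95.6]
tcp_rot: [-3.142, -0.001, -0.681]
ft_force: [-2.0, 1.6, 1.5]
opening: 0.007
[-2.01100976  1.56220825  1.49538023] [-91.19495891 -51.85433445] 0.007284653934571808
```

```bash
python3 -m handwheel '[{"x":0.0031,"y":-0.0025,"hand":0,"z":0,"spin":0},{"x":0.0070,"y":-0.0057,"hand":0,"z":0,"spin":0},{"x":0.0109,"y":-0.0088,"hand":0,"z":0,"spin":0},{"x":0.0155,"y":-0.0126,"hand":0,"z":0,"spin":0},{"x":0.0202,"y":-0.0164,"hand":0,"z":0,"spin":0},{"x":0.0248,"y":-0.0202,"hand":0,"z":0,"spin":0},{"x":0.0295,"y":-0.0240,"hand":0,"z":0,"spin":0},{"x":0.0341,"y":-0.0278,"hand":0,"z":0,"spin":0},{"x":0.0388,"y":-0.0316,"hand":0,"z":0,"spin":0},{"x":0.0434,"y":-0.0353,"hand":0,"z":0,"spin":0},{"x":0.0481,"y":-0.0391,"hand":0,"z":0,"spin":0},{"x":0.0520,"y":-0.0423,"hand":0,"z":0,"spin":0},{"x":0.0551,"y":-0.0448,"hand":0,"z":0,"spin":0},{"x":0.0574,"y":-0.0467,"hand":0,"z":0,"spin":0},{"x":0.0590,"y":-0.0480,"hand":0,"z":0,"spin":0},{"x":0.0590,"y":-0.0480,"hand":0,"z":0,"spin":0}]'
python3 - <<'E'
from h import *
s=state();print(s["ft_force"],w2c(s["eef_pos"],np.load("pose.npy")))
E
```

```text
t: 3.48
eef_pos: [533.1, -329.7, 94.6]
tcp_rot: [3.142, -0.001, -0.681]
ft_force: [-0.3, 0.2, 0.5]
opening: 0.005
[-0.25129312  0.17271283  0.46631449] [-15.34814047 -51.95944559]
```

```bash
python3 -m handwheel '[{"x":0.0008,"y":-0.0006,"hand":0,"z":0,"spin":0},{"x":0.0016,"y":-0.0013,"hand":0,"z":0,"spin":0},{"x":0.0023,"y":-0.0019,"hand":0,"z":0,"spin":0}]'; python3 -m handwheel '[{"x":0.0008,"y":-0.0006,"hand":0,"z":0,"spin":0},{"x":0.0012,"y":-0.0010,"hand":0,"z":0,"spin":0}]'
```

```text
t: 3.73
eef_pos: [535.0, -331.2, 94.6]
tcp_rot: [3.142, 0.0, -0.681]
ft_force: [-1.4, 1.9, 0.3]
opening: 0.002
t: 3.9
eef_pos: [536.3, -332.3, 94.6]
tcp_rot: [3.142, 0.0, -0.681]
ft_force: [-1.0, 1.1, 0.0]
opening: 0.004
```

```bash
for i in 1 2; do python3 -m handwheel '[{"x":0.0006,"y":-0.0005,"hand":0,"z":0,"spin":0},{"x":0.0012,"y":-0.0010,"hand":0,"z":0,"spin":0}]'|grep -E "eef|ft_"; done;  python3 - <<'E'
from h import *
c=read_camera("wrist"); cv2.imwrite("pics/w4.png",c["img"][...,::-1])
E
```

```text
eef_pos: [537.5, -333.3, 94.6]
ft_force: [-0.8, 1.3, -1.0]
eef_pos: [538.3, -333.9, 94.5]
ft_force: [-5.3, 5.2, 3.0]
```

View pics/w4.png

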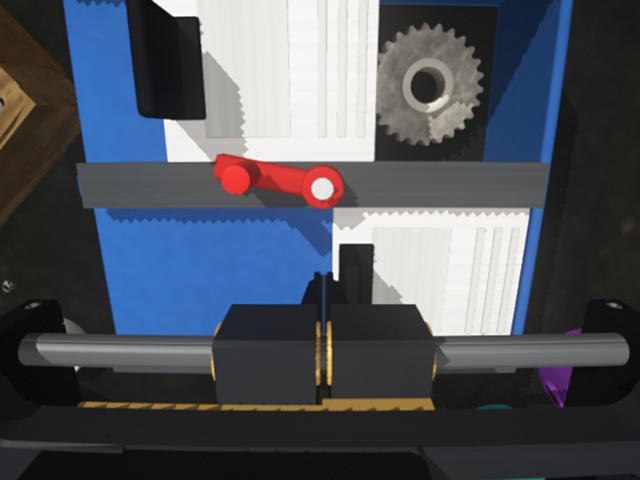

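The right cover now reaches the far wall at (525,270), and the force has risen to about 7.5 N. I add one small push to confirm the stop.

```bash
python3 -m handwheel '[{"x":0.0004,"y":-0.0003,"hand":0,"z":0,"spin":0},{"x":0.0008,"y":-0.0006,"hand":0,"z":0,"spin":0},{"x":0.0008,"y":-0.0006,"hand":0,"z":0,"spin":0},{"x":0.0008,"y":-0.0006,"hand":0,"z":0,"spin":0}]'|grep -E "eef|ft_";  python3 - <<'E'
from h import *
s=state();print(w2c(s["eef_pos"],np.load("pose.npy")))
c=read_camera("wrist"); pose=np.load("pose.npy")
for n,u,v,z in[("pivot",322,188,84),("peg",236,180,109),("armtip",216,165,84)]: print(n,w2c(atz(c,(u,v),z),pose).round(1))
E
```

```text
eef_pos: [538.3, -333.9, 94.5]
ft_force: [-7.5, 6.1, 4.1]
[ -8.67202932 -51.94403824]
pivot [-10.8   1.7]
peg [-43.7   8.4]
armtip [-58.4  12. ]
```

```bash
python3 -m handwheel '[{"hand":0,"x":-0.0050,"y":0.0040,"z":0,"spin":0},{"hand":0,"x":-0.0155,"y":0.0126,"z":0,"spin":0},{"hand":0,"x":-0.0155,"y":0.0126,"z":0.025,"spin":0},{"hand":0,"x":-0.0155,"y":0.0126,"z":0.05,"spin":0},{"hand":0,"x":-0.0155,"y":0.0126,"z":0.05,"spin":0},{"hand":0,"x":-0.003,"y":0.033,"z":0.05,"spin":0},{"hand":0,"x":0.010,"y":0.053,"z":0.05,"spin":0},{"hand":0,"x":0.022,"y":0.073,"z":0.05,"spin":0},{"hand":0,"x":0.0305,"y":0.0887,"z":0.05,"spin":0},{"hand":0,"x":0.0305,"y":0.0887,"z":0.05,"spin":0},{"hand":0,"x":0.0305,"y":0.0887,"z":0.03,"spin":0},{"hand":0,"x":0.0305,"y":0.0887,"z":0.0095,"spin":0},{"hand":0,"x":0.0305,"y":0.0887,"z":0.0095,"spin":0}]'|grep -E "eef|ft_";  python3 - <<'E'
from h import *
s=state();print(w2c(s["eef_pos"],np.load("pose.npy")))
c=read_camera("side")["img"][205:335,285:445]; cv2.imwrite("pics/s5.png",cv2.resize(c,None,fx=4,fy=4,interpolation=cv2.INTER_CUBIC)[...,::-1])
E
```

```text
eef_pos: [568.6, -246.0, 100.9]
ft_force: [0.4, 0.2, 0.2]
[-40.66999073  35.3511248 ]
```

View pics/s5.png

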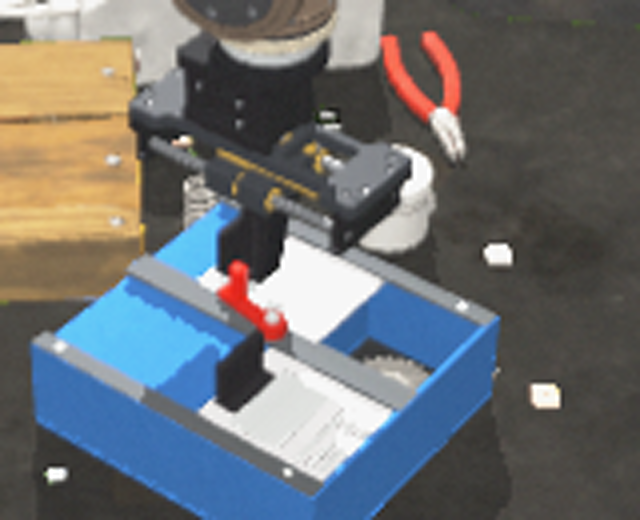

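```bash
python3 -m handwheel '[{"hand":0,"x":-0.0071,"y":-0.0019,"z":0.003,"spin":0},{"hand":0,"x":-0.0109,"y":-0.0066,"z":0.003,"spin":0},{"hand":0,"x":-0.0141,"y":-0.0105,"z":0.003,"spin":0},{"hand":0,"x":-0.0172,"y":-0.0144,"z":0.003,"spin":0},{"hand":0,"x":-0.0204,"y":-0.0182,"z":0.003,"spin":0},{"hand":0,"x":-0.0235,"y":-0.0221,"z":0.003,"spin":0},{"hand":0,"x":-0.0263,"y":-0.0255,"z":0.003,"spin":0},{"hand":0,"x":-0.0265,"y":-0.0300,"z":0.003,"spin":0},{"hand":0,"x":-0.0268,"y":-0.0341,"z":0.003,"spin":0}]'|grep -E "eef|ft_";  python3 - <<'E'
from h import *
s=state();print(w2c(s["eef_pos"],np.load("pose.npy")))
c=read_camera("wrist"); cv2.imwrite("pics/w6.png",c["img"][...,::-1])
E
```

```text
eef_pos: [543.0, -280.6, 107.2]
ft_force: [1.6, 2.3, 1.7]
[-38.66253842  -7.69299762]
```

View pics/w6.png

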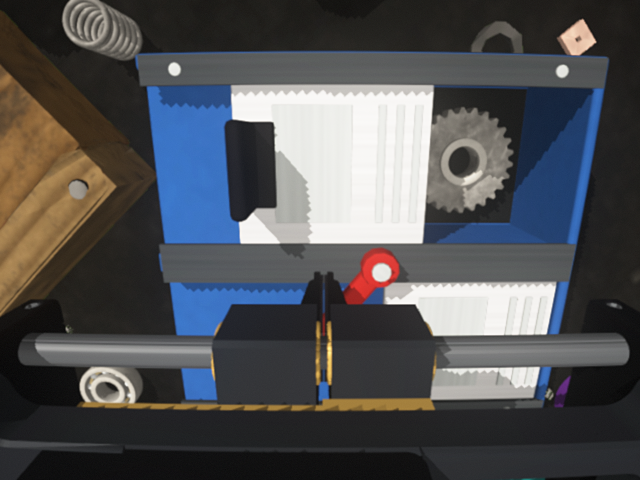

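The latch has turned to about -50°, with the pivot at (380,270) and the arm pointing down-left. The left cover and the gear are unmoved. I finish this arc, move the fingers behind the peg on its -x side, and push to +x.

```bash
python3 -m handwheel '[{"hand":0,"x":0.0004,"y":-0.004,"z":-0.001,"spin":0},{"hand":0,"x":0.0008,"y":-0.008,"z":-0.002,"spin":0},{"hand":0,"x":-0.009,"y":0.0005,"z":-0.002,"spin":0},{"hand":0,"x":-0.009,"y":0.0005,"z":-0.002,"spin":0},{"hand":0,"x":-0.0150,"y":-0.0070,"z":-0.002,"spin":0},{"hand":0,"x":-0.0210,"y":-0.0143,"z":-0.002,"spin":0},{"hand":0,"x":-0.0210,"y":-0.0143,"z":-0.002,"spin":0},{"hand":0,"x":-0.0180,"y":-0.0175,"z":-0.002,"spin":0},{"hand":0,"x":-0.0150,"y":-0.0205,"z":-0.002,"spin":0},{"hand":0,"x":-0.0120,"y":-0.0235,"z":-0.002,"spin":0},{"hand":0,"x":-0.0100,"y":-0.0255,"z":-0.002,"spin":0},{"hand":0,"x":-0.0083,"y":-0.0272,"z":-0.002,"spin":0},{"hand":0,"x":-0.0083,"y":-0.0272,"z":-0.002,"spin":0}]'|grep -E "eef|ft_";  python3 - <<'E'
from h import *
s=state();print(w2c(s["eef_pos"],np.load("pose.npy")))
E
for i in 1 2; do python3 -m handwheel '[{"x":0.0008,"y":-0.0006,"hand":0,"z":0,"spin":0},{"x":0.0012,"y":-0.0010,"hand":0,"z":0,"spin":0}]'|grep -E "eef|ft_"; done
```

```text
eef_pos: [535.3, -307.7, 105.0]
ft_force: [-0.5, 0.5, -0.1]
[-27.55872149 -33.54005737]
eef_pos: [536.1, -308.4, 105.1]
ft_force: [-2.5, 1.6, -0.2]
eef_pos: [537.4, -309.4, 105.2]
ft_force: [-2.2, 0.3, 0.8]
```

```bash
for i in 1 2; do python3 -m handwheel '[{"x":0.0006,"y":-0.0005,"hand":0,"z":0,"spin":0},{"x":0.0010,"y":-0.0008,"hand":0,"z":0,"spin":0}]'|grep -E "eef|ft_"; done
python3 - <<'E'
from h import *
s=state();print(w2c(s["eef_pos"],np.load("pose.npy")))
E
```

```text
eef_pos: [538.4, -310.3, 105.2]
ft_force: [-0.8, 0.6, -0.5]
eef_pos: [539.1, -310.9, 105.1]
ft_force: [-3.1, 2.7, 1.8]
[-22.58215496 -33.62834464]
```

```bash
for i in 1 2; do python3 -m handwheel '[{"x":0.0005,"y":-0.0004,"hand":0,"z":0,"spin":0},{"x":0.0008,"y":-0.0006,"hand":0,"z":0,"spin":0},{"x":0.0008,"y":-0.0006,"hand":0,"z":0,"spin":0}]'|grep -E "eef|ft_"; done
python3 - <<'E'
from h import *
s=state();print(w2c(s["eef_pos"],np.load("pose.npy")))
E
```

```text
eef_pos: [539.2, -311.1, 105.0]
ft_force: [-7.0, 3.0, 3.8]
eef_pos: [539.4, -311.3, 105.0]
ft_force: [-9.7, 5.5, 4.5]
[-22.09194254 -33.68944156]
```

The fingers stop moving while the force climbs to about 11 N, so the latch is at its stop. I retract and check.

```bash
python3 -m handwheel '[{"hand":0,"x":-0.005,"y":0.004,"z":0,"spin":0},{"hand":0,"x":-0.0116,"y":0.0095,"z":0,"spin":0},{"hand":0,"x":-0.0116,"y":0.0095,"z":0.0,"spin":0},{"hand":0,"x":-0.0116,"y":0.0095,"z":0.03,"spin":0},{"hand":0,"x":-0.0116,"y":0.0095,"z":0.06,"spin":0},{"hand":0,"x":-0.025,"y":0.025,"z":0.09,"spin":0},{"hand":0,"x":-0.025,"y":0.05,"z":0.12,"spin":0},{"hand":0,"x":-0.025,"y":0.08,"z":0.14,"spin":0},{"hand":0,"x":-0.025,"y":0.08,"z":0.14,"spin":0},{"hand":0,"x":-0.025,"y":0.08,"z":0.14,"spin":0}]'
python3 - <<'E'
from h import *
c=read_camera("side")["img"][205:335,275:435]; cv2.imwrite("pics/s7.png",cv2.resize(c,None,fx=5,fy=4.6,interpolation=cv2.INTER_CUBIC)[...,::-1])
E
```

```text
t: 9.68
eef_pos: [516.5, -231.5, 246.7]
tcp_rot: [-3.141, -0.004, -0.679]
ft_force: [0.6, 0.1, 0.5]
opening: 0.008
```

View pics/s7.png

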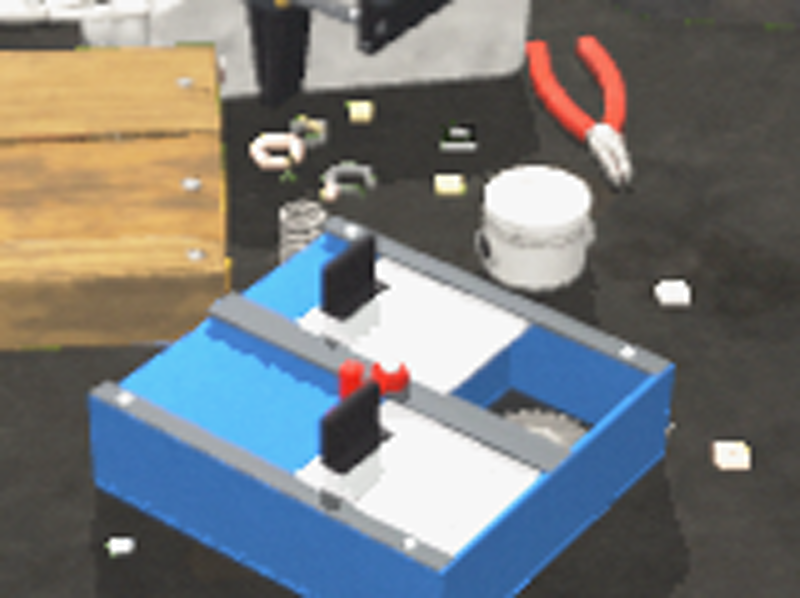

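The right cover is shut and the latch lies behind its pull, with the peg at (350,372). The left cover and the bystanders look unchanged. I do one numeric check of the latch angle and hand in if it is good.

Run:
```python
from h import *
c=read_camera("side"); pose=np.load("pose.npy")
p=w2c(atz(c,(350/5+275,363/4.6+205),109),pose); print("peg",p, np.arctan2(p[1],-(p[0]+6)))
for u,v in[(320,450/1),(378,385)]: print("pull base/top",w2c(atz(c,(u/5+275,v/4.6+205),106),pose))
if np.arctan2(p[1],-(p[0]+6))<-1.4: print("ok")
```

```text
peg [ -8.37307403 -30.50531214] -1.4931605253456233
pull base/top [ 20.85503512 -92.81887058]
pull base/top [ 11.91124825 -33.59796399]
ok
```

```bash
python3 -c "from cell import *; print(job_done())"
```

```text
the job is handed in; nothing more can be done
None
```

I shut the cover over the piston and swung the red latch across behind it, then handed the job in at about 10 s of the allowed 48 s. No verdict was reported. The piston was in the right compartment, so I pushed the right cover and turned the latch to the right.

**Last checks:**
- **Cover:** it stopped against its end at about 10 N. Afterwards the far face of its pull measured x = 11.9 mm in the case frame, where 12 is fully shut.
- **Latch:** the fingers stopped moving while the force rose to about 12 N, so it should be on its stop. The side camera puts it at about -1.49 rad, past the -1.4 needed but short of the nominal -1.571. I put that difference down to a few millimetres of camera error.
- **Everything else:** by eye in the last picture, the left cover, gear, second piston, spring and pliers had not moved. The piston is now under the shut cover. The bearing and grease can were not in that picture.
- **Robot:** the arm is clear of everything, and the highest wrist force I read was about 12 N.

**Disagreement:** the wrist and side cameras differed by 2 to 6 mm along the case's length. I settled both contacts by force instead.

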